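# Refit the battery cover of a bench meter

## Robot

A 7-joint arm with a two-finger parallel gripper is mounted at the origin on the work surface; the furniture and walls round the work are solid. World frame = base frame: x ahead of the robot, y to its left, z up, the work surface at z = 0. Lengths are in mm, angles in rad, forces in N, time in s.
With the tool pointing down it reaches from about 400 to 900 mm from the base axis. Payload 5.5 kg.
Tool frame: the origin (TCP) lies between the finger pads, 19 mm behind the fingertips; this is the grasp point; z points along the fingers, y is the line along which they close (so a half turn about z gives the same grasp; the last joint's range is limited). The gripper opens to 85 mm and grips with 20 to 120 N. Pads are 22 mm wide; open, the fingers measure 114 mm over their backs; the gripper's body (76 mm by 85 mm) begins 54 mm behind the grasp point. The pads swing forward as they close: fully open they stand 13 mm farther back than shut.
Start: joints at [1.532, 0.501, -0.427, 1.55, 0.221, 1.138, -0.21], TCP at [193.238, -620.611, 250.01] pointing down, gripper open.
Joint ranges: [-2.88, 2.88], [-0.31, 2.03], [-1.54, 1.56], [0.2, 2.42], [-1.41, 4.55], [0.19, 2.02], [-2.57, 2.57]. Speed limits (rad/s): [2.57, 2.57, 3.14, 3.14, 3.14, 3.14, 3.14].

## Interface

Orientations are given as a unit quaternion [w, x, y, z].
In Python, from plant import arm, eyes, ticket gives the robot as it stands. The module is installed in compiled form; this text tells all that it offers.
- The arm moves only by the shell command python3 -m jog 'ROWS' [FORCE]. ROWS is JSON, one flat list of numbers, 7 for each row, row after row: the shift along the tool's x, y, z in mm, then the turn, a rotation vector about the tool's x, y, z in rad, then the finger opening in mm, from 0 to 85.4. In form: [dx, dy, dz, ax, ay, az, gripper, dx, dy, dz, ax, ay, az, gripper, ...]. A call has 1 to 8 rows; each row is the pose to reach, as a shift and turn from the pose commanded when the call began, along the tool's axes at that moment; what a row does not reach only later rows make up. A row lasts 1/10 s, in which the tool goes at most 50 mm and 8.59 degrees, less where a joint would pass 70% of its speed; a pose out of reach is approached as far as the arm can. A call with a gripper value outside its range is refused whole. The fingers move at their own pace and stop on an object; FORCE is the grip in N (left out, the last holds). Time passes only in rows, so rows that repeat a pose let the fingers close. It gives the time, the measured TCP pose, the force, the opening and the grip force at its end, in the units of the state.
- arm.get_obs(): the state, without advancing time (a new reading comes with each control period).
- eyes.snapshot(name): name is "side" or "top"; returns the picture (384x512x3 uint8, red, green, blue); there is no depth.
- eyes.calibration(name): a dict with "fx", "fy", "cx", "cy" (pixels), "D" ([k1, k2, p1, p2, k3] as OpenCV has them; the pictures are not rectified), "T" (4x4, takes a point from camera to world coordinates). Camera axes: x right, y up, looking along -z (the intrinsics and any distortion apply to the point x, -y, -z); pixel columns grow to the right and rows downward; lengths in mm; the calibration is good to about 2 mm. A picture is of the moment at which its call begins. calibration takes no time and is no camera call.
- ticket.close_job(): hands the job in; it is judged then, once.
The state is a dict: "time_s": time; "joint_positions": joint angles; "joint_velocities": joint speeds; "effort": joint torques, N m; "eef_pos": TCP position; "eef_rot": TCP orientation; "force": force on the tool from outside, world axes, zero at the start; "ft_torque": the same for the moment, N m; "finger_gap": finger opening in mm; "finger_force": force on a finger pad.
Only numpy, scipy, OpenCV 4.12 (cv2) and the standard library are available. Lean on these libraries where they do the work, as an engineer would, in place of code of your own. Each camera call takes 0.05 s, during which the arm holds its last target. There are 200 camera calls.

## Task

Fresh batteries are in the bench meter; put its loose blue battery cover back on: with the top edge still raised, hook the lip at its lower edge under the ledge at the low end of the battery bay, then swing the top edge down until the cover is flush with the deck. Then turn the orange latch above the bay a quarter turn so that its arm points straight down over the cover's top edge, to the white dot on the cover. Leave the parts box and the bottles where they stand.

Things in the scene. Friction and masses are not known exactly. Their poses are not given: they have to be found in the camera images.
- meter: Grey wedge-shaped bench meter, fixed, 224 mm wide, 210 deep, 60 high in front, 130 at the back; display and keys on its left half, open battery bay on its right half. Stands turned so that its low front looks to the robot's right. Origin on the table under its middle; x to its back, y to its left.
- bay: Battery bay, 45 mm right of the meter's middle line. Deck frame, sloping 20 deg: x up the slope (to the back), y left, z square out of the deck. Origin on the deck surface, at the lower edge of the seated cover. Recess for the cover: x -3 to 122, y -54 to 54 mm, with a step at z = -6 that its plate rests on; opening within the step: y -42 to 42, x to 114. Cell tops at z = -12.5.
- ledge (a point): Middle of the ledge's upper edge, bay frame (-3, 0, 0) mm. The ledge is the deck skin, 4 mm thick (z -4 to 0); under it a slot 84 mm wide (y -42 to 42) and 12 mm high (z -16 to -4) runs 15 mm deep, to x = -18. The recess is too short to lay the cover in flat and slide it under the ledge.
- cover: Loose blue cover, about 0.18 kg, lying on the table grip up. Origin under its middle on its lowest plane; x from lip edge to top edge, z out of the outer face. Plate x -60 to 60, y -52 to 52, z 4 to 10 mm; ribs beneath (x -48 to 48, y +-37.5, z 0 to 4) drop inside the bay's step. Seated: origin at bay x 57 to 62, y +-2, z -10 mm, axes parallel to the bay's; it stays shut by its weight.
- cover_lip (a point): Middle of the lip's tip, cover frame (-72, 0, 2) mm. The lip is 68 mm wide (y), 4 mm thick (z 0 to 4) and projects 12 mm beyond the plate's lower edge (x -72 to -60).
- cover_grip (a point): On the cover's grip: a solid upright bar on the outer face, 14 mm thick (cover x -1 to 13), 70 mm long (along y), z 10 to 40 mm of the cover frame. The point lies on its middle at cover (6, 0, 34) mm, 24 mm above the outer face: a good TCP point, pinching along the cover's x.
- cover_top (a point): Middle of the cover's top edge on the outer face, cover frame (60, 0, 10) mm. The white dot lies on the outer face at cover (33, 0).
- latch (a joint): Orange turn latch on the deck above the bay. At 0 its arm points to the meter's left (bay +y), clear of the cover; the value grows counter-clockwise seen from above, to the stop at 1.57, where the arm points down the slope over the cover's top edge. The arm passes over the cover only when that is fully down. Stays where it is left (0.06 N m of friction).
- latch_grip (a point): On the latch's axis (parallel to bay z), bay frame (140, 0, 28) mm, inside the latch's grip wing: 12 mm thick, 44 mm long along the arm (centred on the axis), 7 to 34 mm above the deck. Its axes turn with the latch; y points along the arm. A good TCP point for pinching the wing.
- latch_tip (a point): Tip of the latch's arm, 32 mm from the axis; the arm is 16 mm wide and lies 2 to 7 mm above the deck.
- parts_box: Clear plastic parts box 93 x 130 mm, 29 mm tall, lying on the bench; origin under its middle. To be left alone.
- glass_bottle: Clear one-litre bottle, 101 mm wide, 227 mm tall, upright; origin under its middle. To be left alone.
- dropper_red: Small bottle with red cap, 29 mm wide, 64 mm tall, upright; origin under its middle. To be left alone.
- dropper_blue: Small bottle with blue cap, 27 mm wide, 60 mm tall, upright; origin under its middle. To be left alone.

How it is judged (in metres and radians):
On the way, in this order (a step that is already met when the one before it is completed fails the run):
1. the cover's lip is under the ledge while its top edge still stands raised (7 to 45 degrees) (x of cover_lip in the frame of bay between -0.019 and -0.006 m and z of cover_lip in the frame of bay below -0.006 m and y of cover_lip in the frame of bay between -0.006 and 0.006 m and angle between the z axis of cover and the z axis of bay, either way round between 0.12 and 0.8 rad), for 0.2 s.
2. the cover is shut, flush with the deck, its lip still under the ledge (x of cover_lip in the frame of bay between -0.019 and -0.006 m and z of cover_lip in the frame of bay between -0.012 and -0.006 m and y of cover_lip in the frame of bay between -0.006 and 0.006 m and angle between the z axis of cover and the z axis of bay, either way round below 0.04 rad and z of cover_top in the frame of bay between -0.004 and 0.0025 m), for 0.2 s.
At the end, for the whole second after the job is handed in: The cover lies at rest in the bay, its lip 3 mm or more under the ledge, parallel to the deck within 0.04 rad and its top edge flush within 2.5 mm above and 4 mm below the deck, within 6 mm sideways; the latch is turned to 1.3 rad or more, its arm over the cover's top edge (all of step 2 and value of joint latch above 1.3 rad and linear speed of cover below 0.02 m/s); the robot touches nothing.
It fails at once if a bystander (parts box or bottle) is shifted by more than 40 mm or knocked over (distance of any of parts_box, glass_bottle, dropper_red, dropper_blue from where it was at the start of the episode above 0.04 m or angle between any of parts_box, glass_bottle, dropper_red, dropper_blue's own z axis and vertical above 0.5 rad).
It also fails if it takes over 53 s, if anything falls off the work surface, if the arm or the gripper's body presses on something with over 40 N, if the wrist force passes 120 N, or if a joint passes its speed limit or range.

## Working session

There is one attempt and no reset: what is moved stays moved. The work goes in short steps, Python scripts to look and compute and a shell command to move; the robot and the scene stay as the last step left them, time stands still between calls to the robot, and variables do not carry over. Pictures are saved under pics/ and viewed, at most 10 in all, crops included, and the job is handed in when it is done.

```bash
mkdir -p pics
python3 - <<'E'
from plant import arm, eyes
import cv2
for n in ("top","side"):
    im=eyes.snapshot(n); cv2.imwrite(f"pics/{n}0.png",im[:,:,::-1])
    c=eyes.calibration(n); print(n,{k:(v if k!="T" else [[round(float(x),3) for x in r] for r in v]) for k,v in c.items()})
o=arm.get_obs(); print(o)
E
```

```text
top {'fx': 460.43556893988296, 'fy': 460.43556893988296, 'cx': 248.99263471803042, 'cy': 191.06608816227813, 'D': array([-0.12895051,  0.        ,  0.        ,  0.        ,  0.        ]), 'T': [[-0.004, 0.982, -0.19, 142.481], [-1.0, -0.001, 0.012, 86.98], [0.012, 0.19, 0.982, 1875.933], [0.0, 0.0, 0.0, 1.0]]}
side {'fx': 367.3060162299642, 'fy': 367.3060162299642, 'cx': 255.68492859584413, 'cy': 193.4567267936682, 'D': array([-0.04648815,  0.        ,  0.        ,  0.        ,  0.        ]), 'T': [[-0.99, 0.09, -0.109, 321.586], [-0.141, -0.589, 0.796, 1044.204], [0.008, 0.803, 0.596, 829.873], [0.0, 0.0, 0.0, 1.0]]}
{'time_s': 0.1, 'joint_positions': array([ 1.53218949,  0.50179544, -0.42679583,  1.55133819,  0.22079743,
        1.13832913, -0.21029462]), 'joint_velocities': array([-5.20669074e-05, -1.48428295e-03, -9.33409751e-04, -1.09727816e-03,
        1.03295435e-03,  2.91364004e-03,  7.91650122e-04]), 'effort': array([-1.06535797e-02, -5.70815992e+01, -5.83819538e+00, -2.81751931e+01,
        1.05474761e-02,  5.56814019e-03, -2.44629042e-06]), 'eef_pos': array([ 192.9852642 , -620.06003973,  249.03911524]), 'eef_rot': array([-9.02510248e-04,  9.88632183e-01,  1.50351527e-01, -1.05123967e-04]), 'force': array([-0.46790354,  0.43532551,  0.53010444]), 'ft_torque': array([ 0.04152223, -0.01203699, -0.01881356]), 'finger_force': 0.0, 'finger_gap': 85.18339640226236}
```

View pics/top0.png

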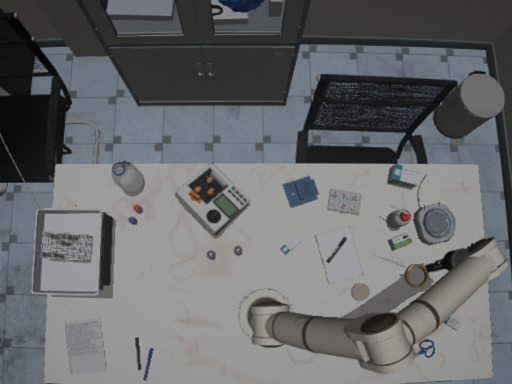

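View pics/side0.png

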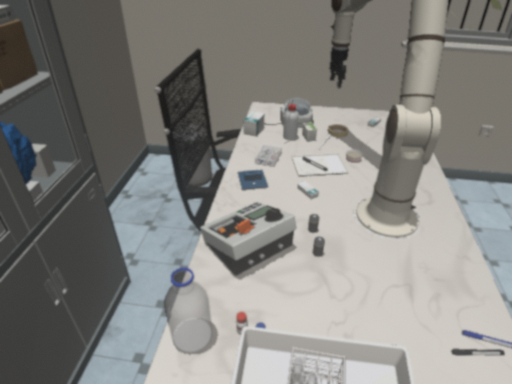

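The top view shows the meter at about (213,200) and the cover at (300,192), with the parts box just right of the cover and the glass bottle at the left. The side view shows the cover at (253,180) and the meter at (250,235). I'll zoom in on these.

Run:
```python
import cv2,numpy as np
t=cv2.imread("pics/top0.png")[155:245,165:325]; s=cv2.imread("pics/side0.png")[160:275,190:310]
cv2.imwrite("pics/z1.png",cv2.resize(t,None,fx=5,fy=5,interpolation=cv2.INTER_CUBIC))
cv2.imwrite("pics/z2.png",cv2.resize(s,None,fx=5,fy=5,interpolation=cv2.INTER_CUBIC))
```

```text
(no output)
```

View pics/z1.png

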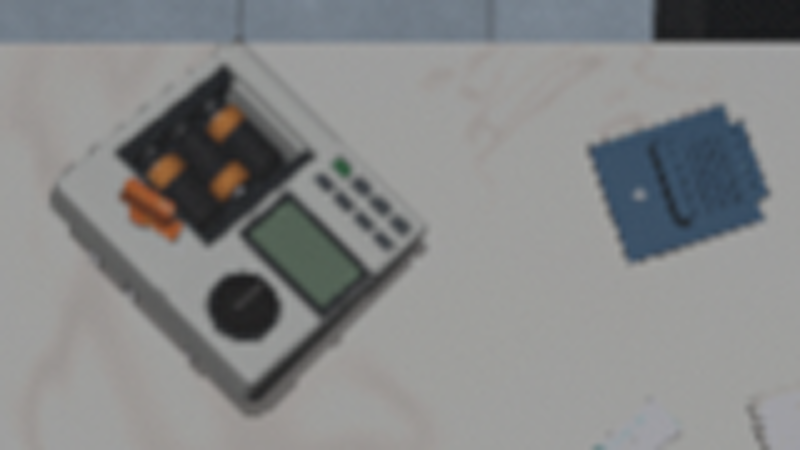

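View pics/z2.png

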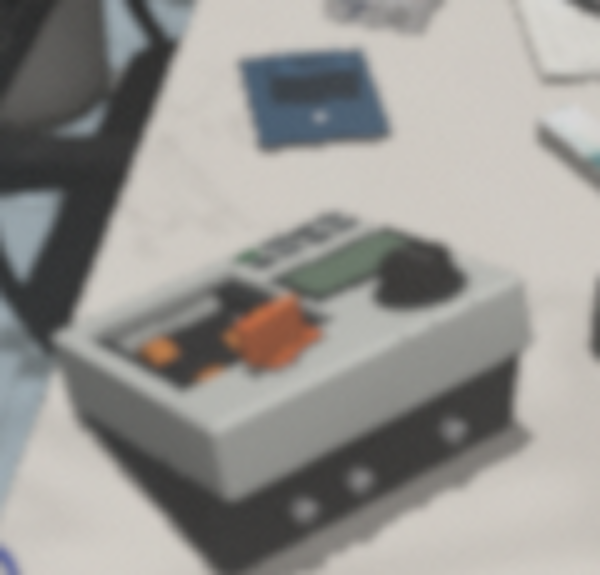

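Top zoom: the recess corners are at about (118,152), (210,243), (230,65) and (312,155), and the cover's white dot is at (640,195) with the lip to its right. Side zoom: the dot is at (320,117), and the recess corners are at about (105,345), (190,388) and (225,280). I'll triangulate these and fit the bay pose.

```bash
cat > h.py <<'E'
import numpy as np, cv2
from plant import arm, eyes
from scipy.spatial.transform import Rotation as R
C={n:eyes.calibration(n) for n in("top","side")}
def K(c): return np.array([[c["fx"],0,c["cx"]],[0,c["fy"],c["cy"]],[0,0,1]])
F=np.diag([1.,-1,-1])
def ray(n,px):
    c=C[n]; T=np.array(c["T"]); u=cv2.undistortPoints(np.array(px,float).reshape(-1,1,2),K(c),np.array(c["D"]))[:,0]
    d=np.c_[u,np.ones(len(u))]@F@T[:3,:3].T
    return T[:3,3],d/np.linalg.norm(d,axis=1)[:,None]
def plane(n,px,z):
    o,d=ray(n,px); return o+d*((z-o[2])/d[:,2])[:,None]
def tri(a,b):
    (o1,d1),(o2,d2)=ray("top",a),ray("side",b); out=[]
    for p,q in zip(d1,d2):
        t=np.linalg.lstsq(np.c_[p,-q],o2-o1,rcond=None)[0]; A=o1+t[0]*p;B=o2+t[1]*q
        out.append(np.r_[(A+B)/2,np.linalg.norm(A-B)])
    return np.array(out)
def proj(n,P):
    c=C[n];T=np.array(c["T"]);q=(np.atleast_2d(P)-T[:3,3])@T[:3,:3]@F
    return cv2.projectPoints(q,np.zeros(3),np.zeros(3),K(c),np.array(c["D"]))[0][:,0]
def z1(p): return (np.array(p)+.5)/5-.5+[165,155]
def z2(p): return (np.array(p)+.5)/5-.5+[190,160]
E
python3 - <<'E'
from h import *
from scipy.optimize import least_squares
np.set_printoptions(precision=1,suppress=True)
a=z1([(118,152),(210,243),(230,65),(312,155),(640,195),(425,228),(55,190)])
b=z2([(190,388),(315,322),(105,345),(225,280),(320,117),(355,215),(220,435)])
print(tri(a,b))
P=np.array([[122,-54,0],[122,54,0],[-3,-54,0],[-3,54,0.]])
def pose(v): return R.from_euler("ZY",[v[3],-np.deg2rad(20)]).as_matrix()
def f(v):
    W=P@pose(v).T+v[:3]; return np.r_[proj("top",W)-a[:4],(proj("side",W)-b[:4])].ravel()
s=least_squares(f,[550,180,90,2.3]); print(s.x,np.rad2deg(s.x[3]),s.fun.reshape(-1,2))
M=s.x[:3]; yaw=s.x[3]
print("sin check: bay origin height")
im=cv2.imread("pics/top0.png"); 
for n in("top","side"):
    im=cv2.imread(f"pics/{n}0.png"); hsv=cv2.cvtColor(im,cv2.COLOR_BGR2HSV)
    m=cv2.inRange(hsv,(100,90,30),(115,255,255)); 
    k,l,st,ce=cv2.connectedComponentsWithStats(m)
    for i in range(1,k):
        if st[i,4]>150:print(n,st[i],ce[i])
print(plane("top",z1([(590,148),(632,262),(725,105),(765,217),(743,122),(770,195)]),10))
print(plane("side",z2([(240,57),(262,150),(388,137),(363,50)]),10), plane("top",a[4:5],10),plane("side",b[4:5],10))
E
```

```text
[[ 504.8  302.6  112.6    5.3]
 [ 439.   230.2  106.4    5.3]
 [ 582.5  219.    61.6   14.4]
 [ 513.1  152.5   66.2    2.5]
 [ 490.4 -116.3   11.4    2.3]
 [ 447.3   62.2   59.7   17. ]
 [ 475.2  349.7  125.1    0.6]]
[548.9 185.2  65.1   2.3] 134.55363716436722 [[-0.3  0.4]
 [ 0.3  1.6]
 [-0.4 -0. ]
 [ 1.8  0.6]
 [-1.7  1.7]
 [ 3.9  0.1]
 [-4.6 -0.9]
 [ 0.3 -1. ]]
sin check: bay origin height
top [219   0  45  12 356] [241.7   4.2]
top [284 177  34  30 638] [300.9 190.9]
side [  0 122  35  60 969] [ 19.4 148.7]
[[ 531.6  -75.8   10. ]
 [ 435.8 -108.7   10. ]
 [ 568.1 -189.4   10. ]
 [ 473.2 -219.9   10. ]
 [ 553.6 -204.    10. ]
 [ 491.7 -224.7   10. ]]
[[ 566.6 -192.7   10. ]
 [ 526.7  -68.    10. ]
 [ 434.   -99.4   10. ]
 [ 468.6 -218.5   10. ]] [[ 491.9 -116.5   10. ]] [[ 489.5 -118.    10. ]]
```

```bash
python3 -m jog '[43,-37,0,0,0,0,85,87,-73,0,0,0,0,85,130,-110,0,0,0,0,85,174,-146,0,0,0,0,85,217,-183,0,0,0,0,85,260,-219,0,0,0,-0.01,60,304,-256,20,0,0,-0.02,60,304,-256,40,0,0,-0.02,60]'
python3 -m jog '[43,-37,10,0,0,0,60,87,-73,30,0,0,0,60,130,-110,50,0,0,0,50,130,-110,60,0,0,0,50]'
python3 - <<'E'
from h import *
np.set_printoptions(precision=2,suppress=True)
o=arm.get_obs();print(o["time_s"],o["eef_pos"],o["joint_positions"],o["force"])
r=R.from_quat(o["eef_rot"],scalar_first=True).as_matrix();print(r, np.rad2deg(np.arctan2(r[1,1],r[0,1])))
def pose(v): return R.from_euler("ZY",[v[3],-np.deg2rad(20)]).as_matrix()
v=[548.9,185.2,65.1,2.348]
out=[]
for n,(x,y,w,hh) in(("top",(172,160,60,50)),("side",(198,198,75,62))):
    im=eyes.snapshot(n)[:,:,::-1]; cv2.imwrite(f"pics/{n}1.png",im); k=400/w
    c=cv2.resize(im[y:y+hh,x:x+w],None,fx=k,fy=k,interpolation=cv2.INTER_CUBIC)
    c=cv2.convertScaleAbs(c,alpha=1.5)
    q=proj(n,np.array([[122,-54,0],[122,54,0],[-3,54,0],[-3,-54,0],[140,0,0.]])@pose(v).T+v[:3]); q=((q-[x,y]+.5)*k-.5).astype(int)
    cv2.polylines(c,[q[:4].reshape(-1,1,2)],True,(0,0,255),1); cv2.circle(c,tuple(map(int,q[4])),3,(255,0,0),-1)
    out.append(c)
h=max(c.shape[0] for c in out)
cv2.imwrite("pics/b1.png",np.hstack([cv2.copyMakeBorder(c,0,h-c.shape[0],0,0,0) for c in out])); print([c.shape for c in out])
E
```

```text
time_s: 0.9
eef_pos: [406.8, -289.4, 215.3]
eef_rot: [0.002, 0.987, 0.161, 0.002]
force: [0.1, -1.2, 0.4]
finger_gap: 60.2
finger_force: 0.0
time_s: 1.3
eef_pos: [494.8, -141.1, 153.5]
eef_rot: [-0.0, 0.987, 0.162, 0.001]
force: [0.3, -0.9, -0.9]
finger_gap: 49.7
finger_force: 0.0
1.3 [ 494.77 -141.06  153.55] [ 0.75  0.43 -0.64  1.97  0.33  0.85 -1.31] [ 0.32 -0.9  -0.94]
[[ 0.95  0.32  0.  ]
 [ 0.32 -0.95  0.  ]
 [ 0.   -0.   -1.  ]] -71.3206396021713
[(333, 400, 3), (331, 400, 3)]
```

View pics/b1.png

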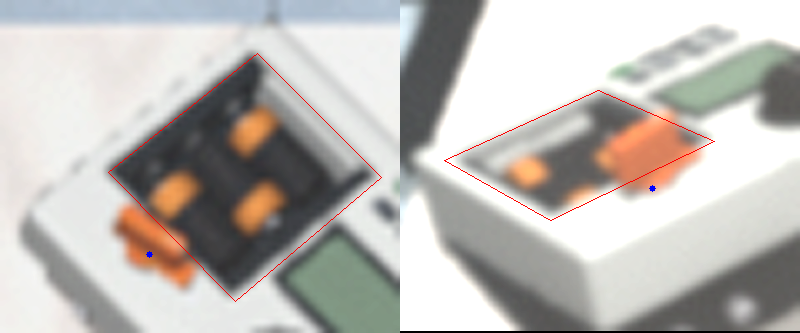

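The overlay fits the top view to within a pixel. In the side view it is slightly large at the left corner, which is actually at about (462,162) against the drawn (445,160). I'll sharpen it with edge profiles.

```bash
cat > fit.py <<'E'
from h import *
from scipy.optimize import least_squares
from scipy.ndimage import map_coordinates
np.set_printoptions(precision=1,suppress=True,linewidth=160)
def rot(v): return R.from_euler("ZY",[v[3],-np.deg2rad(20)]).as_matrix()
G={n:cv2.cvtColor(cv2.imread(f"pics/{n}1.png"),cv2.COLOR_BGR2GRAY).astype(float) for n in("top","side")}
def prof(n,v,A,B,N=61):
    L=np.linspace(A,B,N)@rot(v).T+v[:3]; q=proj(n,L); return map_coordinates(G[n],[q[:,1],q[:,0]],order=1)
E
python3 - <<'E'
from fit import *
v=[548.9,185.2,65.1,2.348]
for n in G:
    for y in(-46,-20,10,35): print(n,"front y",y,prof(n,v,[-23,y,0],[17,y,0],21).astype(int))
    for x in(20,60,95): print(n,"y- x",x,prof(n,v,[x,-74,0],[x,-34,0],21).astype(int))
    for x in(20,60,95): print(n,"y+ x",x,prof(n,v,[x,34,0],[x,74,0],21).astype(int))
    for y in(-45,-30): print(n,"back y",y,prof(n,v,[102,y,0],[142,y,0],21).astype(int))
    hsv=cv2.cvtColor(cv2.imread(f"pics/{n}1.png"),cv2.COLOR_BGR2HSV); m=cv2.inRange(hsv,(3,120,80),(16,255,255))
    k,l,st,ce=cv2.connectedComponentsWithStats(m)
    for i in range(1,k):
        if st[i,4]>5 and 150<ce[i][0]<300 and ce[i][1]>150: print(n,st[i],ce[i],cv2.minAreaRect(np.argwhere(l==i)[:,::-1].astype(np.float32)))
E
```

```text
top front y -46 [144 147 150 153 153 154 154 152 146 137 120 102  83  65  50  44  42  40  39  38  38]
top front y -20 [145 147 150 152 154 154 153 151 147 139 133 130 131 131 125 115 104  98  93  88  86]
top front y 10 [145 147 150 152 154 154 154 152 149 140 133 128 130 130 126 117 106  98  92  86  74]
top front y 35 [143 147 151 153 154 154 154 152 147 140 133 127 125 125 125 116 106  98  92  87  82]
top y- x 20 [155 151 151 153 154 153 147 137 118  91  65  48  42  40  38  35  33  34  37  48  60]
top y- x 60 [158 155 153 152 152 151 148 133 110  84  63  50  43  41  41  41  41  40  39  39  38]
top y- x 95 [158 156 155 153 153 153 149 136 117  91  67  50  44  43  41  42  45  47  45  42  42]
top y+ x 20 [ 63  65  64  57  52  49  58  79 105 128 145 153 155 155 151 148 149 147 145 146 147]
top y+ x 60 [ 43  42  42  42  42  46  56  77 100 118 119 104  83  70  72  82  91  93  94  93  93]
top y+ x 95 [ 33  36  38  41  43  45  58  78 103 120 128 124 110  99  92  89  84  83  85  82  84]
top back y -45 [ 40  39  39  39  39  39  39  43  52  70  94 119 137 149 155 155 155 154 154 154 154]
top b
[... 1382 characters left out ...]
y+ x 95 [102 102 103 103 102  99  95  92  93  98 110 123 135 145 153 155 158 160 162 161 162]
side back y -45 [ 80  80  82  87  95 105 116 130 143 154 164 173 179 181 183 184 185 185 185 185 185]
side back y -30 [ 83  92 102 113 125 137 147 157 164 170 175 179 181 183 183 183 184 184 184 185 185]
side [235 220  18  13 147] [243.7 226.3] ((243.74392700195312, 226.3048858642578), (11.400686264038086, 14.524161338806152), 51.34019470214844)
side [219 228   6   5  21] [221.8 229.9] ((222.00003051757812, 230.0), (4.242640495300293, 4.242640495300293), 45.0)
side [238 314   7   7  16] [240.4 316.6] ((240.54054260253906, 317.2567443847656), (6.082762718200684, 5.589565753936768), 9.462322235107422)
```

```bash
python3 -m jog '[3.5,2.7,40,0,0,0,50,3.5,2.7,75,0,0,0,50,3.5,2.7,100,0,0,0,50,3.5,2.7,112,0,0,0,50,3.5,2.7,119,0,0,0,50,3.5,2.7,119.5,0,0,0,50]'
python3 -m jog '[0,0,0,0,0,0,5,0,0,0,0,0,0,5,0,0,0,0,0,0,5,0,0,0,0,0,0,5,0,0,0,0,0,0,5,0,0,0,0,0,0,5]' 50
python3 - <<'E'
from plant import arm
o=arm.get_obs(); print(o["eef_pos"],o["finger_gap"],o["finger_force"],o["force"])
E
```

```text
time_s: 2.0
eef_pos: [496.8, -147.2, 34.1]
eef_rot: [-0.0, 0.987, 0.16, -0.0]
force: [0.2, 0.2, -0.1]
finger_gap: 50.0
finger_force: 0.0
time_s: 2.6
eef_pos: [497.7, -146.8, 35.4]
eef_rot: [0.0, 0.987, 0.16, 0.001]
force: [-1.3, 1.4, 6.9]
finger_gap: 13.0
finger_force: 49.6
[ 497.74292876 -146.77045064   35.43066771] 12.99261562186729 49.63959038257599 [-1.32471801  1.41172023  6.89429545]
```

```bash
cat > tgt.py <<'E'
from h import *
V=[551.8,187.1,68.3,np.deg2rad(134.5)]
def bay(): return R.from_euler("ZY",[V[3],-np.deg2rad(20)])
def target(th,a,b,s,dy=0):
    "th raise rad; root top corner at bay (a,dy,b); s = cover y of TCP"
    Rc=R.from_rotvec([0,-th,0]); o=np.array([a,dy,b])-Rc.apply([-60,0,4]); t=o+Rc.apply([6,s,34])
    B=bay(); Rw=B*Rc; m=Rw.as_matrix(); Rt=R.from_matrix(np.c_[-m[:,1],-m[:,0],-m[:,2]])
    return np.array(V[:3])+B.apply(t),Rt
def rel(p,Rt):
    o=arm.get_obs(); Rn=R.from_quat(o["eef_rot"],scalar_first=True)
    return np.round(np.r_[Rn.inv().apply(p-o["eef_pos"]),(Rn.inv()*Rt).as_rotvec()],3)
E
python3 -m jog '[0,0,-20,0,0,0,5,0,0,-60,0,0,0,5,0,0,-110,0,0,0,5,0,0,-160,0,0,0,5,0,0,-180,0,0,0,5,0,0,-180,0,0,0,5]'
python3 - <<'E'
from tgt import *
np.set_printoptions(suppress=True)
p,Rt=target(.3,30,45,3); print(p,rel(p,Rt)); o=arm.get_obs(); print(o["joint_positions"],o["force"])
E
```

```text
time_s: 3.2
eef_pos: [499.2, -147.5, 218.2]
eef_rot: [0.002, 0.987, 0.16, 0.003]
force: [0.9, -0.3, -2.3]
finger_gap: 12.7
finger_force: 49.2
[516.54549775 218.69508755 184.63943952] [ 131.974 -342.125   32.373    0.645   -0.152   -0.438]
[ 0.80424212  0.34284979 -0.68300574  1.90564524  0.26246294  0.97445172
 -1.24690922] [ 0.89491016 -0.33982295 -2.31477073]
```

```bash
python3 -m jog '[16,-43,-10,0.081,-0.019,-0.055,5,33,-86,-15,0.161,-0.038,-0.11,5,49,-128,-15,0.242,-0.057,-0.164,5,66,-171,-15,0.322,-0.076,-0.219,5,82,-214,-10,0.403,-0.095,-0.274,5,99,-257,-5,0.484,-0.114,-0.328,5,115,-299,0,0.564,-0.133,-0.383,5,132,-342,5,0.645,-0.152,-0.438,5]'
python3 -m jog '[0,0,0,0,0,0,5,0,0,0,0,0,0,5,0,0,0,0,0,0,5]'
python3 - <<'E'
from tgt import *
np.set_printoptions(suppress=True,precision=3)
p,Rt=target(.3,30,45,3); print(rel(p,Rt)); o=arm.get_obs(); print(o["joint_positions"],o["force"])
out=[]
for n,(x,y,w,hh) in(("top",(165,150,80,70)),("side",(190,170,100,90))):
    im=eyes.snapshot(n)[:,:,::-1]; cv2.imwrite(f"pics/{n}2.png",im); k=400/w
    out.append(cv2.convertScaleAbs(cv2.resize(im[y:y+hh,x:x+w],None,fx=k,fy=k,interpolation=cv2.INTER_CUBIC),alpha=1.5))
h=max(c.shape[0] for c in out)
cv2.imwrite("pics/b2.png",np.hstack([cv2.copyMakeBorder(c,0,h-c.shape[0],0,0,0) for c in out]))
E
```

```text
time_s: 4.0
eef_pos: [513.6, 220.0, 207.3]
eef_rot: [-0.299, 0.876, 0.358, -0.125]
force: [1.1, 0.1, -1.4]
finger_gap: 13.1
finger_force: 49.3
time_s: 4.3
eef_pos: [513.9, 218.1, 208.2]
eef_rot: [-0.297, 0.877, 0.358, -0.124]
force: [0.9, -1.0, -1.8]
finger_gap: 12.9
finger_force: 49.3
[ 2.426 15.54  17.814 -0.007  0.003 -0.003]
[ 0.444  0.798 -0.903  1.589  0.003  1.284 -1.17 ] [ 0.902 -1.047 -1.755]
```

View pics/b2.png

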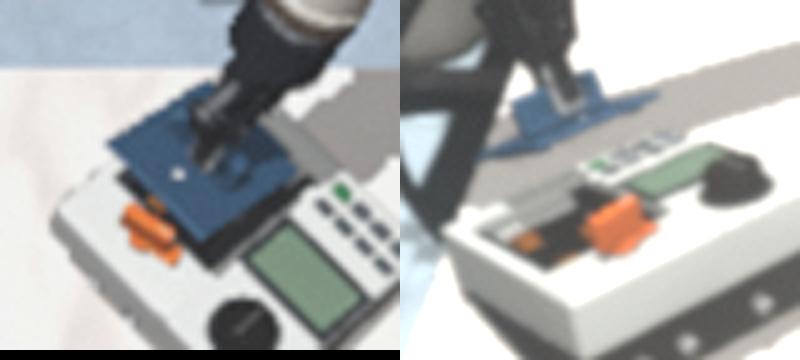

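Top panel: the cover is held over the bay, with the white dot at (178,173) and the top-edge corners at (110,145) and (202,242). The side panel shows it tilted, lip down toward the front. I'll measure its sideways offset against the bay.

Run:
```python
from tgt import *
np.set_printoptions(suppress=True,precision=2)
o=arm.get_obs(); m=R.from_quat(o["eef_rot"],scalar_first=True).as_matrix()
Rc=np.c_[-m[:,1],-m[:,0],-m[:,2]]; org=o["eef_pos"]-Rc@[6,0,34.]
im=cv2.imread("pics/top2.png"); hsv=cv2.cvtColor(im,cv2.COLOR_BGR2HSV)
g=cv2.cvtColor(im,cv2.COLOR_BGR2GRAY)[180:190,196:206].astype(float); w=np.clip(g-np.median(g)-15,0,None); ys,xs=np.mgrid[180:190,196:206]
dot=[(w*xs).sum()/w.sum(),(w*ys).sum()/w.sum()]; print("dot",dot)
zz=lambda p:(np.array(p)+.5)/5-.5+[165,150]
px=np.vstack([dot,zz([(110,145),(202,242)])])
c,d=ray("top",px); cl=(c-org)@Rc; dl=d@Rc; t=(10-cl[2])/dl[:,2]; print("cover frame (s=0):",cl+dl*t[:,None])
# latch & bay comparison with V in top
B=bay().as_matrix(); print("latch proj z0,z34",proj("top",np.array([[140,0,0],[140,0,34.]])@B.T+V[:3]),proj("side",np.array([[140,0,0],[140,0,34.]])@B.T+V[:3]))
print("TCP side proj",proj("side",o["eef_pos"]),proj("top",o["eef_pos"]))
```

```text
dot [np.float64(200.1859296482412), np.float64(184.39195979899498)]
cover frame (s=0): [[ 35.24  -2.85  10.  ]
 [ 63.01 -50.05  10.  ]
 [ 65.14  50.18  10.  ]]
latch proj z0,z34 [[193.45 196.88]
 [194.76 193.3 ]] [[243.74 232.53]
 [241.25 221.89]]
TCP side proj [[228.11 191.57]] [[208.08 177.86]]
```

Run:
```python
from tgt import *
np.set_printoptions(suppress=True,precision=2)
for a,b in((14,12),(14,3),(14,-1)): print(rel(*target(.3,a,b,3)))
```

```text
[ 2.4  40.78 45.67 -0.01  0.   -0.  ]
[ 2.42 43.49 54.25 -0.01  0.   -0.  ]
[ 2.43 44.69 58.07 -0.01  0.   -0.  ]
```

```bash
python3 -m jog '[1,15,15,0,0,0,5,2,28,30,0,0,0,5,2.4,38,41,0,0,0,5,2.4,40.8,45.7,0,0,0,5,2.4,43,51,0,0,0,5,2.4,43.5,54.3,0,0,0,5,2.4,43.5,54.3,0,0,0,5]'
python3 -m jog '[0,0,0,0,0,0,5]'
python3 - <<'E'
from tgt import *
np.set_printoptions(suppress=True,precision=2)
for a,b in((14,3),(14,-4)): print(rel(*target(.3,a,b,3)))
o=arm.get_obs(); print(o["force"])
out=[]
for n,(x,y,w,hh) in(("top",(165,150,80,70)),("side",(190,170,100,90))):
    im=eyes.snapshot(n)[:,:,::-1]; cv2.imwrite(f"pics/{n}3.png",im); k=400/w
    out.append(cv2.convertScaleAbs(cv2.resize(im[y:y+hh,x:x+w],None,fx=k,fy=k,interpolation=cv2.INTER_CUBIC),alpha=1.5))
h=max(c.shape[0] for c in out)
cv2.imwrite("pics/b3.png",np.hstack([cv2.copyMakeBorder(c,0,h-c.shape[0],0,0,0) for c in out]))
E
```

```text
time_s: 5.1
eef_pos: [516.3, 220.5, 139.7]
eef_rot: [-0.298, 0.876, 0.359, -0.123]
force: [-0.6, 0.3, -2.1]
finger_gap: 13.3
finger_force: 49.3
time_s: 5.2
eef_pos: [516.6, 220.4, 140.2]
eef_rot: [-0.298, 0.876, 0.359, -0.123]
force: [0.2, -0.6, -2.2]
finger_gap: 12.7
finger_force: 49.3
[-1.23  1.75 -0.78 -0.01  0.   -0.  ]
[-1.21  3.87  5.89 -0.01  0.   -0.  ]
[ 0.22 -0.6  -2.19]
```

View pics/b3.png

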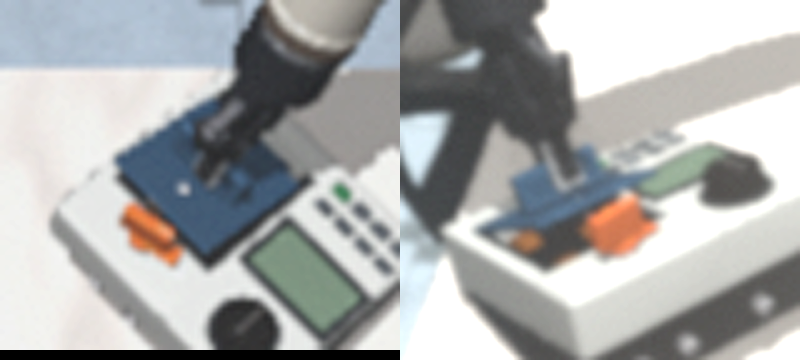

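The cover's lower edge now sits inside the recess outline in both panels; in the top panel the dot is at (184,188). Next I lower it onto the step and watch the force.

```bash
python3 -m jog '[-1.2,2,2,0,0,0,5,-1.2,3,4,0,0,0,5,-1.2,3.9,6,0,0,0,5,-1.2,3.9,6,0,0,0,5]'
python3 -m jog '[0,0.3,1,0,0,0,5,0,0.6,2,0,0,0,5,0,0.6,2,0,0,0,5]'
python3 - <<'E'
from tgt import *
np.set_printoptions(suppress=True,precision=2)
print(rel(*target(.3,14,-4,3))); print(bay().inv().apply(arm.get_obs()["force"]))
E
```

```text
time_s: 5.7
eef_pos: [515.2, 219.4, 132.9]
eef_rot: [-0.298, 0.876, 0.358, -0.123]
force: [0.2, -2.4, 3.7]
finger_gap: 12.8
finger_force: 50.0
time_s: 6.0
eef_pos: [514.9, 219.9, 132.3]
eef_rot: [-0.298, 0.876, 0.358, -0.123]
force: [-1.6, -4.9, 13.5]
finger_gap: 12.8
finger_force: 51.5
[ 0.34 -0.27 -0.77 -0.01  0.   -0.  ]
[ 2.37  4.57 13.49]
```

```bash
python3 -m jog '[0,-0.9,-2.9,0,0,0,5,0,-0.9,-2.9,0,0,0,5,0,2,-3.8,0,0,0,5,0,4.8,-4.7,0,0,0,5,0,7.7,-5.6,0,0,0,5,0,8.7,-5.9,0,0,0,5,0,8.7,-5.9,0,0,0,5]'
python3 - <<'E'
from tgt import *
np.set_printoptions(suppress=True,precision=2)
print(rel(*target(.3,14,-4,3))); print(bay().inv().apply(arm.get_obs()["force"]))
E
python3 -m jog '[0,1,-0.3,0,0,0,5,0,1.9,-0.6,0,0,0,5,0,2.9,-0.9,0,0,0,5,0,2.9,-0.9,0,0,0,5]'
python3 - <<'E'
from tgt import *
np.set_printoptions(suppress=True,precision=2)
print(rel(*target(.3,14,-4,3))); print(bay().inv().apply(arm.get_obs()["force"]))
E
```

```text
time_s: 6.7
eef_pos: [522.3, 212.4, 129.6]
eef_rot: [-0.298, 0.876, 0.358, -0.123]
force: [1.4, -0.1, 0.3]
finger_gap: 13.1
finger_force: 49.6
[  0.29 -10.28   3.44  -0.01   0.    -0.  ]
[-0.93 -0.96  0.62]
time_s: 7.1
eef_pos: [524.0, 210.5, 128.7]
eef_rot: [-0.298, 0.876, 0.358, -0.123]
force: [-0.7, 0.4, 1.0]
finger_gap: 13.2
finger_force: 49.5
[  0.42 -12.83   4.3   -0.01   0.    -0.  ]
[1.11 0.24 0.7 ]
```

```bash
python3 -m jog '[0,0.5,-0.15,0,0,0,5,0,1,-0.3,0,0,0,5,0,1.5,-0.45,0,0,0,5,0,2,-0.6,0,0,0,5,0,2,-0.6,0,0,0,5]'
python3 - <<'E'
from tgt import *
np.set_printoptions(suppress=True,precision=2)
print(rel(*target(.3,14,-4,3))); print(bay().inv().apply(arm.get_obs()["force"]))
E
python3 -m jog '[0,0.5,-0.15,0,0,0,5,0,1,-0.3,0,0,0,5,0,1.5,-0.45,0,0,0,5,0,2,-0.6,0,0,0,5,0,2,-0.6,0,0,0,5]'
python3 - <<'E'
from tgt import *
np.set_printoptions(suppress=True,precision=2)
print(rel(*target(.3,14,-4,3))); print(bay().inv().apply(arm.get_obs()["force"]))
E
```

```text
time_s: 7.6
eef_pos: [524.7, 209.8, 128.5]
eef_rot: [-0.299, 0.876, 0.359, -0.124]
force: [-2.2, 1.5, 3.5]
finger_gap: 12.9
finger_force: 49.5
[  0.38 -13.72   4.74  -0.01   0.    -0.  ]
[3.67 0.46 2.41]
time_s: 8.1
eef_pos: [524.9, 209.7, 128.5]
eef_rot: [-0.3, 0.875, 0.359, -0.125]
force: [-5.7, 3.5, 7.4]
finger_gap: 13.4
finger_force: 49.7
[  0.41 -13.87   4.97  -0.01   0.     0.  ]
[8.63 1.56 4.72]
```

```bash
python3 -m jog '[0,-2,0.6,0,0,0,5,0,-4,1.2,0,0,0,5,0,-4,1.2,0,0,0,5,0,-4,1.2,0,0,0,5]'
python3 - <<'E'
from tgt import *
np.set_printoptions(suppress=True,precision=3)
for th,b in((.3,-3.5),(.2,-4),(.1,-4.4),(.05,-4.6),(0,-4.8)): print(rel(*target(th,.2,b,3)))
print(bay().inv().apply(arm.get_obs()["force"]))
E
```

```text
time_s: 8.5
eef_pos: [524.6, 210.1, 128.5]
eef_rot: [-0.298, 0.876, 0.358, -0.123]
force: [-0.3, 0.5, 0.0]
finger_gap: 13.1
finger_force: 49.5
[ 0.341 -0.539 -0.113 -0.007  0.002 -0.002]
[ 0.349 -3.007  7.121 -0.107  0.002 -0.002]
[ 0.359 -4.817 14.487 -0.207  0.002 -0.002]
[ 0.364 -5.458 18.234 -0.257  0.002 -0.001]
[ 0.37  -5.92  22.011 -0.307  0.002 -0.001]
[ 0.513 -0.149 -0.177]
```

```bash
python3 -m jog '[0.3,-1.8,3.5,-0.057,0,0,5,0.3,-3,7.1,-0.107,0,0,5,0.3,-4,10.8,-0.157,0,0,5,0.3,-4.8,14.5,-0.207,0,0,5,0.3,-4.8,14.5,-0.207,0,0,5,0.3,-4.8,14.5,-0.207,0,0,5]'
python3 - <<'E'
from tgt import *
np.set_printoptions(suppress=True,precision=3)
for th,b in((.1,-4.4),(.05,-4.6),(0,-4.8)): print(rel(*target(th,.2,b,3)))
print(bay().inv().apply(arm.get_obs()["force"]))
E
```

```text
time_s: 9.1
eef_pos: [515.6, 219.6, 120.4]
eef_rot: [-0.206, 0.902, 0.369, -0.086]
force: [-1.6, -0.5, 1.4]
finger_gap: 13.0
finger_force: 50.4
[ 0.087  0.598  0.292 -0.001  0.003 -0.001]
[ 0.095 -0.795  3.829 -0.051  0.003 -0.   ]
[ 0.103 -2.019  7.432 -0.101  0.003 -0.   ]
[1.176 1.45  1.064]
```

```bash
python3 -m jog '[0,-0.4,2,-0.026,0,0,5,0,-0.8,3.8,-0.051,0,0,5,0,-1.4,5.6,-0.076,0,0,5,0,-2,7.4,-0.101,0,0,5,0,-2,7.4,-0.101,0,0,5,0,-2,7.4,-0.101,0,0,5]'
python3 - <<'E'
from tgt import *
np.set_printoptions(suppress=True,precision=3)
for th,b in((.05,-4.6),(0,-4.8)): print(rel(*target(th,.2,b,3)))
print(bay().inv().apply(arm.get_obs()["force"]))
E
```

```text
time_s: 9.7
eef_pos: [512.7, 222.4, 115.0]
eef_rot: [-0.159, 0.912, 0.372, -0.066]
force: [-1.5, -4.8, 7.4]
finger_gap: 12.9
finger_force: 51.6
[ 0.151  0.724 -2.723  0.052  0.002 -0.001]
[ 0.157 -0.865  0.734  0.002  0.002 -0.001]
[0.275 4.456 7.738]
```

```bash
python3 -m jog '[-0.5,0,0.7,0,0,0,5,-0.8,0,1.5,0,0,0,5,-0.8,0,1.5,0,0,0,5]'
python3 - <<'E'
from tgt import *
np.set_printoptions(suppress=True,precision=3)
print(rel(*target(0,.2,-4.8,3)))
o=arm.get_obs();print(bay().inv().apply(o["force"]),bay().inv().apply(o["ft_torque"]))
out=[]
for n,(x,y,w,hh) in(("top",(165,150,80,70)),("side",(190,170,100,90))):
    im=eyes.snapshot(n)[:,:,::-1]; cv2.imwrite(f"pics/{n}4.png",im); k=400/w
    out.append(cv2.convertScaleAbs(cv2.resize(im[y:y+hh,x:x+w],None,fx=k,fy=k,interpolation=cv2.INTER_CUBIC),alpha=1.5))
h=max(c.shape[0] for c in out)
cv2.imwrite("pics/b4.png",np.hstack([cv2.copyMakeBorder(c,0,h-c.shape[0],0,0,0) for c in out]))
E
```

```text
time_s: 10.0
eef_pos: [512.7, 222.4, 115.0]
eef_rot: [-0.159, 0.912, 0.372, -0.066]
force: [-1.4, -6.5, 17.2]
finger_gap: 13.0
finger_force: 52.8
[ 0.157 -0.873  0.708  0.003  0.001 -0.002]
[ 2.503  5.537 17.418] [ 1.106 -0.288  0.054]
```

View pics/b4.png

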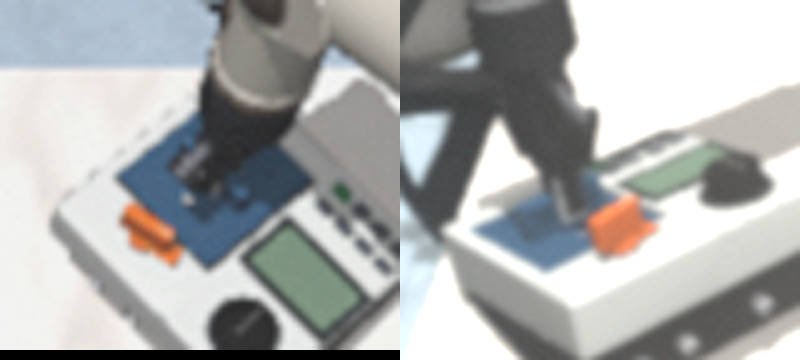

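The cover looks flush in both panels, with no dark gap showing in the bay. I'll release it and back off to check.

```bash
python3 -m jog '[0.8,0,-1.5,0,0,0,5,0.8,0,-1.5,0,0,0,25,0.8,0,-1.5,0,0,0,40,0.8,0,-1.5,0,0,0,40,0.8,0,-1.5,0,0,0,40]'
python3 -m jog '[0,0,-15,0,0,0,40,0,0,-40,0,0,0,40,0,-20,-80,0,0,0,40,0,-60,-100,0,0,0,40,0,-60,-100,0,0,0,40]'
python3 - <<'E'
from fit import *
import tgt
o=arm.get_obs(); print(o["force"],o["joint_positions"])
out=[]
for n,(x,y,w,hh) in(("top",(172,160,60,50)),("side",(195,195,70,60))):
    im=eyes.snapshot(n)[:,:,::-1]; cv2.imwrite(f"pics/{n}5.png",im); k=400/w
    out.append(cv2.convertScaleAbs(cv2.resize(im[y:y+hh,x:x+w],None,fx=k,fy=k,interpolation=cv2.INTER_CUBIC),alpha=1.5))
h=max(c.shape[0] for c in out)
cv2.imwrite("pics/b5.png",np.hstack([cv2.copyMakeBorder(c,0,h-c.shape[0],0,0,0) for c in out]))
E
```

```text
time_s: 10.6
eef_pos: [511.6, 223.6, 114.2]
eef_rot: [-0.16, 0.911, 0.373, -0.067]
force: [-0.0, 0.6, 0.5]
finger_gap: 40.3
finger_force: 0.0
time_s: 11.1
eef_pos: [495.8, 244.7, 235.3]
eef_rot: [-0.161, 0.91, 0.376, -0.063]
force: [-0.5, 1.3, -0.5]
finger_gap: 39.6
finger_force: 0.0
[-0.5  1.3 -0.5] [ 0.3  0.6 -0.9  1.7  0.1  1.2 -1.3]
```

View pics/b5.png

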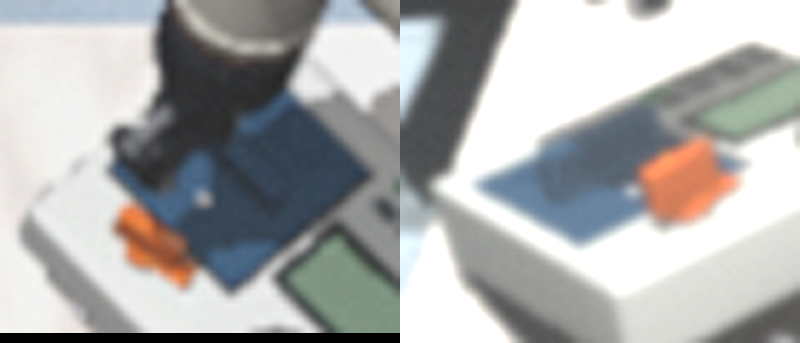

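Top panel: the cover fills the recess, with corners at (110,168), (232,292) and (372,175). The side panel shows it level with the deck. I'll check the dot position by triangulation, then go to the latch.

```bash
cat >> tgt.py <<'E'
def latch(z,ang=0):
    B=bay(); m=(B*R.from_rotvec([0,0,ang])).as_matrix()
    return np.array(V[:3])+B.apply([140.7,0,z]),R.from_matrix(np.c_[-m[:,1],-m[:,0],-m[:,2]])
E
python3 - <<'E'
from tgt import *
np.set_printoptions(suppress=True,precision=3)
d=tri([(np.array([205,197])+.5)*60/400-.5+[172,160]],[(np.array([231,190])+.5)*70/400-.5+[195,195]])[0]
print("dot",d,bay().inv().apply(d[:3]-V[:3]))
print(rel(*latch(90)),rel(*latch(29)))
E
```

```text
dot [492.378 248.195 100.924   1.758] [91.244 -0.439  1.507]
[  2.21  -13.552  36.469   0.002   0.001   0.002] [  2.268 -13.699  97.469   0.002   0.001   0.002]
```

The dot lies at bay (91, 0, 1.5), so the cover is seated. Now I'll grip the latch wing.

```bash
python3 -m jog '[2.2,-13.6,20,0,0,0,40,2.2,-13.6,45,0,0,0,40,2.2,-13.6,65,0,0,0,40,2.2,-13.6,82,0,0,0,40,2.2,-13.6,92,0,0,0,40,2.2,-13.6,97,0,0,0,40,2.2,-13.6,97,0,0,0,40]'
python3 - <<'E'
from tgt import *
np.set_printoptions(suppress=True,precision=3)
print(rel(*latch(29)),arm.get_obs()["force"])
E
python3 -m jog '[0,0,0,0,0,0,5,0,0,0,0,0,0,5,0,0,0,0,0,0,5,0,0,0,0,0,0,5,0,0,0,0,0,0,5]' 40
python3 - <<'E'
from tgt import *
np.set_printoptions(suppress=True,precision=3)
o=arm.get_obs(); print(rel(*latch(29)),bay().inv().apply(o["force"]),o["joint_positions"])
E
```

```text
time_s: 11.9
eef_pos: [465.5, 273.2, 141.8]
eef_rot: [-0.16, 0.911, 0.373, -0.068]
force: [0.1, 0.3, 0.4]
finger_gap: 40.1
finger_force: 0.0
[ 1.249 -0.991 -1.616 -0.001  0.004 -0.001] [0.089 0.268 0.364]
time_s: 12.4
eef_pos: [465.6, 275.1, 143.9]
eef_rot: [-0.161, 0.911, 0.373, -0.066]
force: [-2.5, 3.3, 6.2]
finger_gap: 11.2
finger_force: 41.9
[-0.257  0.924 -0.095 -0.001  0.001  0.001] [ 5.975 -0.59   4.42 ] [ 0.231  0.651 -0.826  1.82   0.154  0.952 -1.394]
```

```bash
python3 -m jog '[0,-0.7,0,0,0,-0.12,5,0,-0.7,0,0,0,-0.25,5,0,-0.7,0,0,0,-0.38,5,0,-0.7,0,0,0,-0.5,5,0,-0.7,0,0,0,-0.5,5]'
python3 - <<'E'
from tgt import *
np.set_printoptions(suppress=True,precision=3)
o=arm.get_obs(); print(rel(*latch(29,.5)),bay().inv().apply(o["force"]),bay().inv().apply(o["ft_torque"]),o["joint_positions"])
E
```

```text
time_s: 12.9
eef_pos: [465.1, 275.6, 144.2]
eef_rot: [-0.173, 0.79, 0.588, -0.024]
force: [-3.1, 2.1, 7.5]
finger_gap: 11.4
finger_force: 41.7
[-0.961  1.403 -0.074 -0.002 -0.     0.004] [5.986 0.715 5.782] [-0.013 -0.951  0.063] [ 0.31   0.71  -0.953  1.818  0.268  0.973 -0.987]
```

```bash
python3 -m jog '[0,0,0,0,0,-0.14,5,0,0,0,0,0,-0.28,5,0,0,0,0,0,-0.42,5,0,0,0,0,0,-0.56,5,0,0,0,0,0,-0.70,5,0,0,0,0,0,-0.84,5,0,0,0,0,0,-0.98,5,0,0,0,0,0,-1.05,5]'
python3 - <<'E'
from tgt import *
np.set_printoptions(suppress=True,precision=3)
o=arm.get_obs(); print(rel(*latch(29,1.57)),bay().inv().apply(o["force"]),bay().inv().apply(o["ft_torque"]),o["joint_positions"])
E
```

```text
time_s: 13.7
eef_pos: [463.6, 275.2, 144.4]
eef_rot: [-0.163, 0.387, 0.905, 0.065]
force: [-7.4, -0.6, 13.4]
finger_gap: 11.6
finger_force: 42.3
[-2.508  1.217 -0.108 -0.004 -0.003 -0.015] [ 9.047  5.743 10.918] [ 1.083 -1.426 -0.075] [ 0.44   0.871 -1.202  1.816  0.52   1.058 -0.147]
```

```bash
python3 -m jog '[0,0,0,0,0,0,40,0,0,0,0,0,0,40,0,0,0,0,0,0,40,0,0,0,0,0,0,40]'
python3 -m jog '[0,0,-15,0,0,0,40,0,0,-50,0,0,0,40,0,0,-95,0,0,0,40,0,0,-140,0,0,0,40,0,-45,-150,0,0,0,40,0,-90,-150,0,0,0,40,0,-135,-150,0,0,0,40,0,-135,-150,0,0,0,40]'
python3 - <<'E'
from h import *
print(arm.get_obs()["force"])
out=[]
for n,(x,y,w,hh) in(("top",(172,160,60,50)),("side",(195,195,70,60))):
    im=eyes.snapshot(n)[:,:,::-1]; cv2.imwrite(f"pics/{n}6.png",im); k=400/w
    out.append(cv2.convertScaleAbs(cv2.resize(im[y:y+hh,x:x+w],None,fx=k,fy=k,interpolation=cv2.INTER_CUBIC),alpha=1.5))
h=max(c.shape[0] for c in out)
cv2.imwrite("pics/b6.png",np.hstack([cv2.copyMakeBorder(c,0,h-c.shape[0],0,0,0) for c in out]))
E
```

```text
time_s: 14.1
eef_pos: [465.6, 273.5, 142.5]
eef_rot: [-0.161, 0.391, 0.904, 0.064]
force: [-0.3, 0.5, -0.6]
finger_gap: 39.9
finger_force: 0.0
time_s: 14.9
eef_pos: [401.0, 139.2, 284.2]
eef_rot: [-0.161, 0.394, 0.903, 0.061]
force: [1.4, -1.0, -0.5]
finger_gap: 39.6
finger_force: 0.0
[ 1.38367533 -0.99394822 -0.49656619]
```

View pics/b6.png

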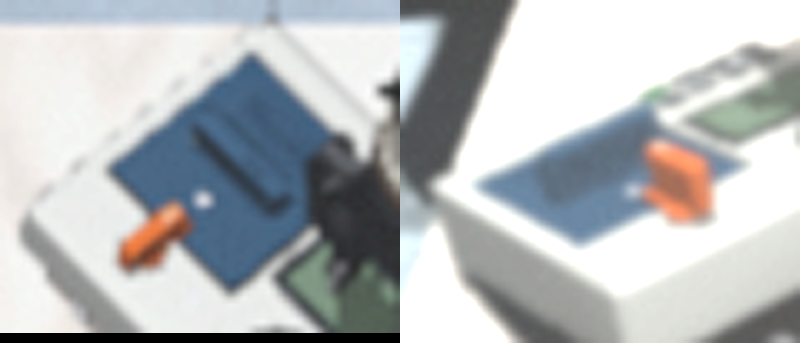

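The latch arm now points down-slope over the cover's top edge to the white dot, at (203,198) in the top panel. The cover is flush and the gripper is clear.

```bash
python3 -c "
from plant import ticket
print(ticket.close_job())"
```

```text
the job is handed in; nothing more can be done
None
```

The cover is hooked under the ledge and lies flush in the bay, the latch is turned about a quarter turn to the white dot, the arm is clear, and the job is handed in; no verdict was returned.

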